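# Seat the kneader's beater on its sprung drive coupling and hold it down

## Task

Take the beater with the two straight blades out of the drying stand, stand it upright on the kneader's four-jaw drive coupling, turn it until its fins drop between the jaws and push it fully home. Finish still holding it by its grip, pressing down so that the sprung coupling stays pushed in by about half its travel or more. Leave the hooked beater and the cup where they are.

Things in the scene. Friction and masses are not known exactly. Their poses are not given: they have to be found in the camera images.
- beater_grip (a point): Centre of the white flat grip on top of the two-bladed steel beater (about 250 g, upright in one hole of the stand). Grip: 34 mm along x, 14 along y, 45 tall (z up); take it from above, fingers closing along y. Two straight blades, 5 mm thick, run along x to 56 mm either side of the axis, 24 to 50 mm below this point; flange underside 59 mm below it.
- beater: The same beater, same axes; origin at the nose tip, 85 mm below beater_grip. Tail below the flange (48 mm wide, 8 thick): four fins 6 mm thick in a cross along x and y, 28 mm tip to tip, reaching 16 mm below the flange, round a 10 mm core; then a nose tapering to 4 mm over 10 mm more. In the stand the flange rests on the stand's top.
- coupling_top (a point): Centre of the drive coupling, level with the tops of its four steel jaws (posts 12.5 mm square, 40 tall, at the corners of a 34 mm square); moves with it. Between the jaws a cross of open slots 9 mm wide runs along this x and y (z up): the beater fits every 90 degrees, give or take 6. Home, the flange lies on the jaw tops: beater_grip is 59 mm above this point.
- coupling (a joint): How far the sprung coupling is pushed down, in m: 0 at the top (start), 0.010 at its stop; about 5 N (beater's weight included) starts it, 15 N at the stop. Fins standing on the jaw tops, not in the slots, push it down too; it springs back up over them once they are turned into line. The geared drive under it stops at any angle and hardly turns by hand.
- kneader: Fixed steel housing, 240 mm square, 70 mm high, with a shallow round pan on top (220 mm diameter, rim 96 mm above the table); the coupling stands in the middle of the pan, jaw tops 114 mm above the table. Origin under its centre. Its yaw is not the coupling's.
- stand: Fixed grey drying stand, 120 by 280 mm, top 55 mm above the table, its origin under its centre; two holes of 36 mm diameter, 70 mm either side of the centre along its y. One holds the two-bladed beater, the other the hooked one.
- hook: The other beater, to be left alone: the same tail and grip but one curved hook bar (reaching 50 mm out) in place of blades. Origin at the tip of its nose, z up, in the stand's other hole.
- cup: White plastic cup, 72 mm diameter, 80 mm tall, beyond the gap between stand and kneader; origin under its centre. Leave alone.
Not all that is in view belongs to the job. Leave any orange or red look-alike of the beater alone.

How it is judged (in metres and radians):
On the way, in this order (a step that is already met when the one before it is completed fails the run):
1. the beater is lifted clear of the stand (z of beater in the frame of stand above 0.06 m), for 0.1 s.
2. the beater stands upright with its nose between the jaws (horizontal distance between beater and coupling_top below 0.006 m and z of beater_grip in the frame of coupling_top below 0.08 m and angle between beater_grip's own z axis and vertical below 0.2 rad), for 0.1 s.
At the end, for the whole second after the job is handed in: Through the last second: fingers still on the beater (over 2 N), beater upright (0.1 rad) on the coupling's axis (tail within 4 mm, grip within 8 mm), flange within 3.5 mm of the jaw tops, coupling pushed down by more than 4 mm of its 10 mm (z of beater_grip in the frame of coupling_top below 0.0625 m and horizontal distance between beater_grip and coupling_top below 0.008 m and horizontal distance between beater and coupling_top below 0.004 m and angle between beater_grip's own z axis and vertical below 0.1 rad and value of joint coupling above 0.004 m and contact force between the fingers and beater above 2 N); the arm keeps its last pose, push and grip.
It fails at once if the hooked beater is displaced by more than 20 mm (distance of hook from where it was at the start of the episode above 0.02 m).
It fails at once if the cup is displaced by more than 30 mm (distance of cup from where it was at the start of the episode above 0.03 m).
It also fails if it takes over 54 s, if anything falls off the work surface, if the arm or the gripper's body presses on something with over 40 N, if the wrist force passes 120 N, or if a joint passes its speed limit or range.

## Robot

A 7-joint arm with a two-finger parallel gripper is mounted at the origin on the work surface. World frame = base frame: x ahead of the robot, y to its left, z up, the work surface at z = 0. Lengths are in mm, angles in degrees, forces in N, time in s.
With the tool pointing down it reaches from about 400 to 875 mm from the base axis. Payload 6.5 kg.
Tool frame: the origin (TCP) lies midway between the tips of the shut fingers; the grasp point (between the pads) lies 19 mm behind it (manip.tcp_to_grasp is the distance from the TCP to the grasp point, in mm); z points along the fingers, y is the line along which they close (so a half turn about z gives the same grasp; the last joint's range is limited). The gripper opens to 88 mm and grips with 3 to 60 N. Pads are 18 mm wide; open, the fingers measure 123 mm over their backs; the gripper's body (75 mm by 187 mm) begins 45 mm behind the grasp point.
Start: joints at [-75.871, 30.733, -0.252, 88.115, 0.149, 61.152, -4.079], TCP at [200.016, 618.453, 238.716] pointing down, gripper open.
Joint ranges: [-154.64, 154.64], [-21.42, 123.67], [-72.66, 72.17], [13.99, 137.28], [-74.86, 254.86], [10.95, 109.41], [-158.01, 158.01]. Speed limits (degrees/s): [136.94, 136.94, 180, 180, 180, 180, 180].

## Interface

Orientations are given as [roll, pitch, yaw] about the fixed x, y, z axes, in that order (R = Rz(yaw) Ry(pitch) Rx(roll)).
In Python, from rig import manip, optics, close_job gives the robot as it stands.
- The arm moves only by the shell command python3 -m pendant 'ROWS' [OPENING] [FORCE]. ROWS is JSON, a list of rows, each an object of numbers: "x", "y", "z": the shift along the world's x, y, z in mm; "ax", "ay", "az": the turn, a rotation vector about the world's x, y, z in rad. A call has 1 to 12 rows; each row is the pose to reach, as a shift and turn from the pose commanded when the call began; what a row does not reach only later rows make up. A row lasts 1/10 s, in which the tool goes at most 50 mm and 8.59 degrees, less where a joint would pass 70% of its speed; a pose out of reach is approached as far as the arm can. A call with a gripper value outside its range is refused whole. OPENING is the closure in counts, from 0 (fully open) to 255 (shut), set as the call begins (- or left out, the last holds). The fingers move at their own pace and stop on an object; FORCE is the grip in N (left out, the last holds). Time passes only in rows, so rows that repeat a pose let the fingers close. It gives the time, the measured TCP pose, the force, the opening and the grip force at its end, in the units of the state.
- manip.state(): the state, without advancing time (a new reading comes with each control period).
- optics.camera(name): name is "scene" or "side" or "wrist"; returns a dict with "frame" (480x640x3 uint8, red, green, blue), "range_z" (480x640 float32, mm along the optical axis (not along the pixel's ray), 0 where there is no reading), "K" (3x3 intrinsics, pixels), "R" (3x3) and "t" (3): a world point X has camera coordinates R X + t; the wrist camera has in their place "mount" (4x4, takes a point from camera to tool coordinates, whose origin is the TCP and whose axes are the flange's). Camera axes: x right, y down, z forward; pixel columns grow to the right and rows downward; lengths in mm; the calibration is good to about 2 mm. A picture is of the moment at which its call begins: read the wrist's pose just before it.
- close_job(): hands the job in; it is judged then, once.
The state is a dict: "time": time; "joint_positions": joint angles; "joint_velocities": joint speeds; "joint_efforts": joint torques, N m; "ee_pos": TCP position; "eef_rot": TCP orientation; "contact_force": force on the tool from outside, world axes, zero at the start; "wrist_torque": the same for the moment, N m; "opening": finger opening in mm; "grasp_force": force on a finger pad.
Only numpy, scipy, OpenCV 4.12 (cv2) and the standard library are available. Lean on these libraries where they do the work, as an engineer would, in place of code of your own. Each camera call takes 0.05 s, during which the arm holds its last target. There are 200 camera calls.

## Working session

There is one attempt and no reset: what is moved stays moved. The work goes in short steps, Python scripts to look and compute and a shell command to move; the robot and the scene stay as the last step left them, time stands still between calls to the robot, and variables do not carry over. Pictures are saved under pics/ and viewed, at most 10 in all, crops included, and the job is handed in when it is done.

```bash
ls; mkdir -p pics; cat > h.py <<'E'
import numpy as np, cv2
from rig import manip, optics, close_job
def grab(n):
    s=manip.state(); c=optics.camera(n); np.savez(f'{n}.npz',**{k:v for k,v in c.items() if isinstance(v,(np.ndarray,list))},pos=s['ee_pos'],rot=s['eef_rot']); return c,s
def pts(c,R=None,t=None):
    K=np.array(c['K']);d=c['range_z'];v,u=np.mgrid[:480,:640]
    P=np.stack([(u-K[0,2])/K[0,0]*d,(v-K[1,2])/K[1,1]*d,d],-1)
    R=np.array(c['R']);t=np.array(c['t']).reshape(3)
    return (P-t)@R   # world
E
python3 - <<'E'
from h import *
for n in ('scene','side'):
    c,s=grab(n); cv2.imwrite(f'pics/{n}1.png',c['frame'][:,:,::-1])
    print(n,np.array(c['K']).tolist(),np.round(-np.array(c['R']).T@np.array(c['t']).reshape(3)))
print(s)
E
```

```text
pics
scene [[453.45704351334894, 0.0, 320.75332704288866], [0.0, 453.45704351334894, 238.35625670799482], [0.0, 0.0, 1.0]] [786. 366. 914.]
side [[613.1205688460348, 0.0, 316.79385586580014], [0.0, 613.1205688460348, 244.3050353697974], [0.0, 0.0, 1.0]] [-128. -963. 1175.]
{'time': 0.05, 'joint_positions': array([-75.87191319,  30.77527954,  -0.25460548,  88.16858316,
         0.1473938 ,  61.15181998,  -4.08098467]), 'joint_velocities': array([ 0.12375201,  0.09557258, -0.03664735, -0.03410039, -0.02159184,
        0.01437871, -0.06720194]), 'joint_efforts': array([ 2.07337311e-03, -5.72614217e+01,  9.94618535e-01, -2.52515441e+01,
       -5.63464779e-02,  1.33495900e-02,  1.84162292e-05]), 'ee_pos': array([199.8306707 , 617.89505642, 237.87848982]), 'eef_rot': array([-1.79904798e+02,  5.49875307e-03,  1.62081018e+02]), 'contact_force': array([0.41032664, 0.13112855, 0.63229779]), 'wrist_torque': array([-0.01568156,  0.01401885,  0.04665391]), 'grasp_force': 0.0, 'opening': 88.32939522406305}
```

View pics/scene1.png

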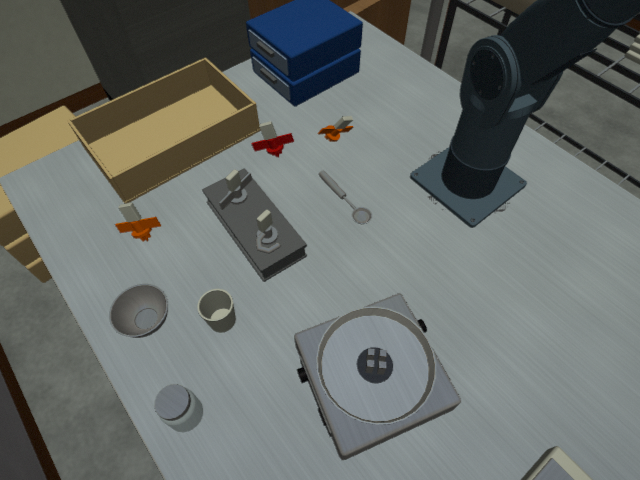

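View pics/side1.png

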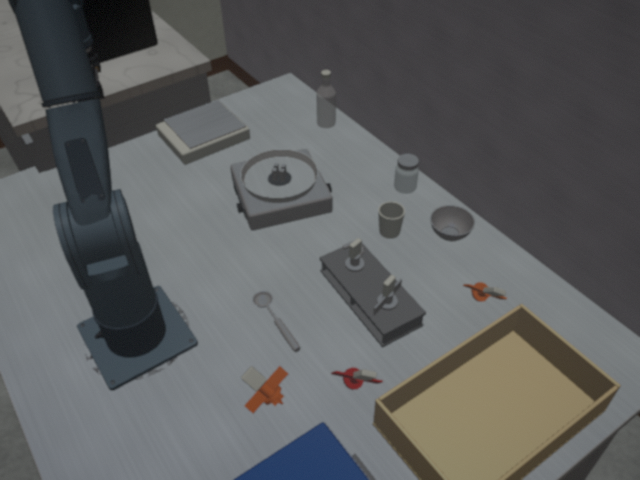

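```bash
python3 - <<'E'
from h import *
c=np.load('scene.npz'); P=pts(c); f=c['frame']
a=cv2.resize(f[150:280,190:320],(390,390),interpolation=cv2.INTER_CUBIC)
b=cv2.resize(f[330:400,340:410],(390,390),interpolation=cv2.INTER_CUBIC)
cv2.imwrite('pics/crop1.png',np.hstack([a,b])[:,:,::-1])
for (u0,v0) in ((235,182),(266,225)):
    w=P[v0-30:v0+35,u0-35:u0+35].reshape(-1,3)
    g=w[(w[:,2]>125)&(w[:,2]<165)];print('grip',len(g),g.mean(0).round(1),g.min(0).round(1),g.max(0).round(1))
    g=w[(w[:,2]>78)&(w[:,2]<115)];
    if len(g)>5:
        q=g[:,:2]-g[:,:2].mean(0);ev,V=np.linalg.eigh(q.T@q/len(q));print('blade',len(g),g.mean(0).round(1),ev.round(1),np.degrees(np.arctan2(V[1,1],V[0,1])))
w=P[330:400,340:410].reshape(-1,3);g=w[(w[:,2]>107)&(w[:,2]<122)]
print('jaws',len(g),g.mean(0).round(1),g.min(0).round(1),g.max(0).round(1))
r=cv2.minAreaRect(g[:,:2].astype(np.float32));print(r)
w=P[280:460,285:465].reshape(-1,3);g=w[(w[:,2]>92)&(w[:,2]<100)]
print(cv2.minEnclosingCircle(g[:,:2].astype(np.float32)))
E
```

```text
grip 158 [ 515.8 -246.8  134.1] [ 495.9 -306.1  125.2] [ 533.3 -150.4  139.2]
blade 275 [ 515.9 -291.9   91.8] [ 12.8 791. ] -163.5152934789806
grip 116 [ 525.3 -154.4  133.8] [ 506.8 -166.2  125.6] [ 541.2 -146.4  139.3]
blade 315 [ 539.3 -137.    88.6] [180.5 511.5] 66.7975594755749
jaws 219 [544.4 219.2 113.2] [520.7 195.8 107.4] [566.4 241.8 118.4]
((543.4835815429688, 218.39395141601562), (35.10569763183594, 33.319087982177734), 44.36416244506836)
((543.0711059570312, 218.39393615722656), 109.85263061523438)
```

View pics/crop1.png

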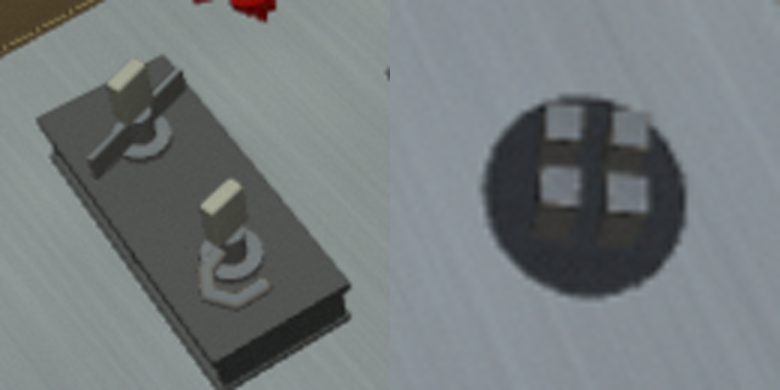

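Candidates in scene view: grip at (235,182), straight blades, which is the one I want. The others are the stand's hooked beater at (266,225), and the orange/red look-alikes at (138,228), (272,143) and (338,129). The crop confirms that (235,182) has two straight blades and (266,225) has a bent hook bar. I'll travel via the kneader and look at the coupling on the way.

```bash
python3 -m pendant '[{"x":300,"y":-400,"z":50,"az":-1.6},{"x":300,"y":-400,"z":50,"az":-1.6},{"x":300,"y":-400,"z":50,"az":-1.6},{"x":300,"y":-400,"z":50,"az":-1.6},{"x":300,"y":-400,"z":50,"az":-1.6},{"x":300,"y":-400,"z":50,"az":-1.6},{"x":300,"y":-400,"z":50,"az":-1.6},{"x":300,"y":-400,"z":50,"az":-1.6},{"x":300,"y":-400,"z":50,"az":-1.6},{"x":300,"y":-400,"z":50,"az":-1.6},{"x":300,"y":-400,"z":50,"az":-1.6},{"x":300,"y":-400,"z":50,"az":-1.6}]' 0
cat >> h.py <<'E'
from scipy.spatial.transform import Rotation as Ro
def wrist(name=None):
    s=manip.state(); c=dict(optics.camera('wrist')); M=np.array(c['mount'])
    T=np.eye(4);T[:3,:3]=Ro.from_euler('xyz',s['eef_rot'],degrees=True).as_matrix();T[:3,3]=s['ee_pos']
    W=T@M; c['R']=W[:3,:3].T; c['t']=-W[:3,:3].T@W[:3,3]
    if name: cv2.imwrite(f'pics/{name}.png',c['frame'][:,:,::-1])
    return c,s
E
python3 - <<'E'
from h import *
c,s=wrist('w1');print(s['ee_pos'],s['eef_rot'],s['joint_positions'],np.array(c['mount']).round(2).tolist())
P=pts(c); np.savez('w1.npz',P=P,f=c['frame'])
m=(abs(P[...,2]-114)<5)&(np.hypot(P[...,0]-543.5,P[...,1]-218.4)<35)&(c['range_z']>0)
g=P[m];print(len(g),g.mean(0) if len(g) else 0)
if len(g): print(cv2.minAreaRect(g[:,:2].astype(np.float32)))
E
```

```text
[199.85972629 617.91757029 237.91829221] [-1.79908521e+02  7.29972667e-03  1.62081668e+02] [-75.87192474  30.77396934  -0.25317891  88.16494897   0.14890459
  61.15317505  -4.07984256] [[-0.0, -0.96, -0.27, 68.06], [1.0, -0.0, 0.0, 0.1], [-0.0, -0.27, 0.96, -146.1], [0.0, 0.0, 0.0, 1.0]]
0 0invalid input at $[0]: expected keys x, y, z, ax, ay, az
```

View pics/w1.png

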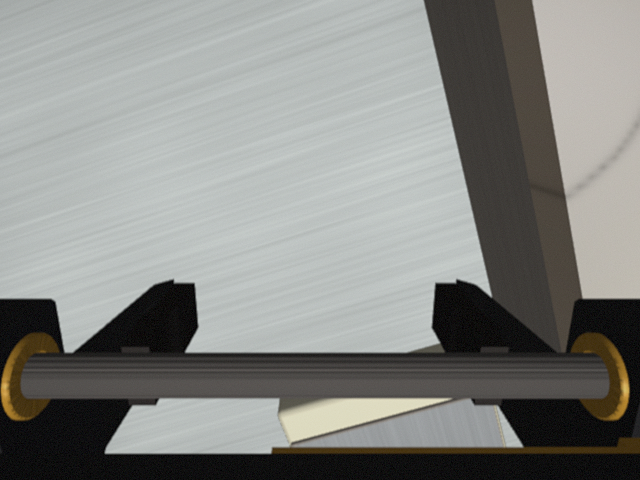

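The picture shows only bare table and the gripper's fingers, because the move was refused: every row needs all six keys.

```bash
python3 -m pendant '[{"x":330,"y":-420,"z":60,"ax":0,"ay":0,"az":-1.6},{"x":330,"y":-420,"z":60,"ax":0,"ay":0,"az":-1.6},{"x":330,"y":-420,"z":60,"ax":0,"ay":0,"az":-1.6},{"x":330,"y":-420,"z":60,"ax":0,"ay":0,"az":-1.6},{"x":330,"y":-420,"z":60,"ax":0,"ay":0,"az":-1.6},{"x":330,"y":-420,"z":60,"ax":0,"ay":0,"az":-1.6},{"x":330,"y":-420,"z":60,"ax":0,"ay":0,"az":-1.6},{"x":330,"y":-420,"z":60,"ax":0,"ay":0,"az":-1.6},{"x":330,"y":-420,"z":60,"ax":0,"ay":0,"az":-1.6},{"x":330,"y":-420,"z":60,"ax":0,"ay":0,"az":-1.6},{"x":330,"y":-420,"z":60,"ax":0,"ay":0,"az":-1.6},{"x":330,"y":-420,"z":60,"ax":0,"ay":0,"az":-1.6}]' 0
python3 - <<'E'
from h import *
c,s=wrist('w2');print(s['ee_pos'],s['eef_rot'],s['joint_positions'])
P=pts(c); np.savez('w2.npz',P=P,f=c['frame'],R=c['R'],t=c['t'],K=c['K'])
m=(abs(P[...,2]-114)<6)&(np.hypot(P[...,0]-543.5,P[...,1]-218.4)<35)&(c['range_z']>0)
g=P[m];print(len(g),g.mean(0) if len(g) else 0)
if len(g): print(cv2.minAreaRect(g[:,:2].astype(np.float32)))
E
```

```text
time: 1.35
ee_pos: [533.3, 192.4, 299.5]
eef_rot: [179.8, 0.1, 69.8]
contact_force: [0.8, -0.4, 1.0]
opening: 88.4
grasp_force: 0.0
[533.25825611 192.39815838 299.52831719] [1.79792338e+02 7.30851714e-02 6.97514713e+01] [-46.69941492  20.40187917  28.796349    98.57030444 -10.58854974
  63.65552453 -34.96753946]
1065 [543.08592528 218.5783507  113.77323295]
((543.0164794921875, 218.1999053955078), (33.875946044921875, 33.91054153442383), 44.51976776123047)
```

View pics/w2.png

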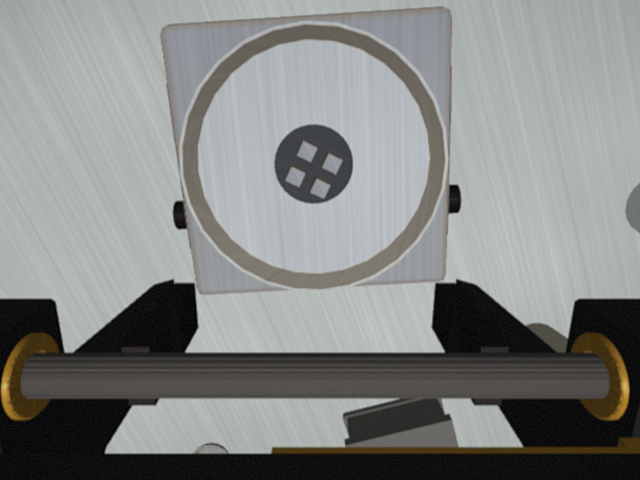

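Four jaw tops show around (313,164) in the wrist view, a clean 33.9 mm square: coupling at (543.0, 218.3), slots at 44.5°. Next is the stand.

```bash
python3 -m pendant '[{"x":-40,"y":-485,"z":0,"ax":0,"ay":0,"az":-0.93},{"x":-40,"y":-485,"z":0,"ax":0,"ay":0,"az":-0.93},{"x":-40,"y":-485,"z":0,"ax":0,"ay":0,"az":-0.93},{"x":-40,"y":-485,"z":0,"ax":0,"ay":0,"az":-0.93},{"x":-40,"y":-485,"z":0,"ax":0,"ay":0,"az":-0.93},{"x":-40,"y":-485,"z":0,"ax":0,"ay":0,"az":-0.93},{"x":-40,"y":-485,"z":0,"ax":0,"ay":0,"az":-0.93},{"x":-40,"y":-485,"z":0,"ax":0,"ay":0,"az":-0.93},{"x":-40,"y":-485,"z":0,"ax":0,"ay":0,"az":-0.93},{"x":-40,"y":-485,"z":0,"ax":0,"ay":0,"az":-0.93},{"x":-40,"y":-485,"z":0,"ax":0,"ay":0,"az":-0.93},{"x":-40,"y":-485,"z":0,"ax":0,"ay":0,"az":-0.93}]' 0
cat > look.py <<'E'
from h import *
import sys
c,s=wrist(sys.argv[1]);print(s['ee_pos'],s['eef_rot'],s['joint_positions'])
P=pts(c); np.savez(sys.argv[1]+'.npz',P=P,f=c['frame'],R=c['R'],t=c['t'],K=c['K'])
near=(np.hypot(P[...,0]-516,P[...,1]+293)<65)&(c['range_z']>0)
for n,lo,hi in (('griptop',131,141),('blade',84,97)):
    g=P[near&(P[...,2]>lo)&(P[...,2]<hi)]; print(n,len(g))
    if len(g)>10: print(g.mean(0).round(1),cv2.minAreaRect(g[:,:2].astype(np.float32)))
E
python3 look.py w3
```

```text
time: 2.6
ee_pos: [490.2, -285.4, 298.1]
eef_rot: [-179.9, 0.0, 17.2]
contact_force: [0.3, 0.4, 0.1]
opening: 88.0
grasp_force: 0.0
[ 490.17747925 -285.44327087  298.09172038] [-1.79913615e+02  2.34621328e-02  1.71757326e+01] [ -9.04181658  24.24394961  46.77721315  99.11622161 -19.29698382
  65.11818343 -29.32620575]
griptop 858
[ 513.5 -297.3  135.5] ((513.0716552734375, -297.54949951171875), (34.03968811035156, 13.980052947998047), 16.80319595336914)
blade 648
[ 517.2 -294.9   89.9] ((513.062255859375, -297.5476989746094), (111.85584259033203, 23.295629501342773), 17.58786392211914)
```

View pics/w3.png

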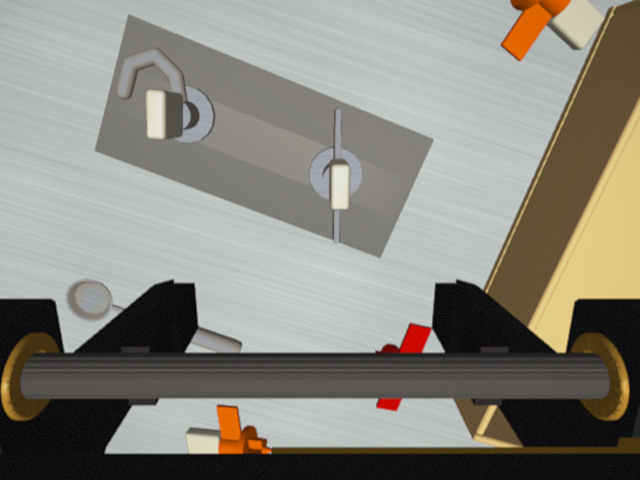

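The beater's grip is at (340,186) with thin straight blades above and below it, and the hook at (160,110) is well clear. Descend on the grip.

```bash
python3 -m pendant '[{"x":23,"y":-12,"z":-30,"ax":0,"ay":0,"az":-0.006},{"x":23,"y":-12,"z":-70,"ax":0,"ay":0,"az":-0.006},{"x":23,"y":-12,"z":-105,"ax":0,"ay":0,"az":-0.006},{"x":23,"y":-12,"z":-130,"ax":0,"ay":0,"az":-0.006},{"x":23,"y":-12,"z":-150,"ax":0,"ay":0,"az":-0.006},{"x":23,"y":-12,"z":-170,"ax":0,"ay":0,"az":-0.006},{"x":23,"y":-12,"z":-190,"ax":0,"ay":0,"az":-0.006},{"x":23,"y":-12,"z":-203,"ax":0,"ay":0,"az":-0.006},{"x":23,"y":-12,"z":-203,"ax":0,"ay":0,"az":-0.006},{"x":23,"y":-12,"z":-203,"ax":0,"ay":0,"az":-0.006}]' 0; python3 -c "
from h import *;print(manip.state()['joint_positions'])"
```

```text
time: 3.65
ee_pos: [513.7, -297.7, 96.1]
eef_rot: [-180.0, -0.0, 16.9]
contact_force: [0.1, -0.6, 0.5]
opening: 88.1
grasp_force: 0.0
[  0.19247204  41.18853028  36.12984981 104.06473045 -32.90913425
  45.66407244 -19.8315721 ]
```

```bash
python3 -m pendant '[{"x":0,"y":0,"z":0,"ax":0,"ay":0,"az":0},{"x":0,"y":0,"z":0,"ax":0,"ay":0,"az":0},{"x":0,"y":0,"z":0,"ax":0,"ay":0,"az":0},{"x":0,"y":0,"z":0,"ax":0,"ay":0,"az":0},{"x":0,"y":0,"z":0,"ax":0,"ay":0,"az":0},{"x":0,"y":0,"z":0,"ax":0,"ay":0,"az":0},{"x":0,"y":0,"z":0,"ax":0,"ay":0,"az":0},{"x":0,"y":0,"z":0,"ax":0,"ay":0,"az":0},{"x":0,"y":0,"z":0,"ax":0,"ay":0,"az":0},{"x":0,"y":0,"z":0,"ax":0,"ay":0,"az":0}]' 255 50
```

```text
time: 4.65
ee_pos: [512.9, -298.3, 95.6]
eef_rot: [-180.0, 0.0, 16.8]
contact_force: [-0.7, 0.4, 0.0]
opening: 13.7
grasp_force: 50.0
```

```bash
python3 -m pendant '[{"x":0,"y":0,"z":20,"ax":0,"ay":0,"az":0},{"x":0,"y":0,"z":45,"ax":0,"ay":0,"az":0},{"x":0,"y":0,"z":75,"ax":0,"ay":0,"az":0},{"x":0,"y":0,"z":110,"ax":0,"ay":0,"az":0},{"x":0,"y":0,"z":145,"ax":0,"ay":0,"az":0},{"x":0,"y":0,"z":150,"ax":0,"ay":0,"az":0},{"x":5,"y":30,"z":150,"ax":0,"ay":0,"az":0.05},{"x":10,"y":70,"z":150,"ax":0,"ay":0,"az":0.1},{"x":15,"y":115,"z":150,"ax":0,"ay":0,"az":0.15},{"x":18,"y":160,"z":150,"ax":0,"ay":0,"az":0.2},{"x":20,"y":205,"z":150,"ax":0,"ay":0,"az":0.25},{"x":22,"y":250,"z":150,"ax":0,"ay":0,"az":0.3}]' 255 50
python3 -c "
from h import *;print(manip.state()['joint_positions'])"
```

```text
time: 5.85
ee_pos: [533.9, -46.5, 244.3]
eef_rot: [-179.9, 0.1, 34.1]
contact_force: [0.9, -0.6, -2.1]
opening: 13.8
grasp_force: 49.9
[-31.21303405  22.92755057  40.41538886 106.85794676 -17.57670405
  56.6850439  -39.11336953]
```

```bash
python3 -m pendant '[{"x":2,"y":45,"z":0,"ax":0,"ay":0,"az":0.05},{"x":4,"y":90,"z":0,"ax":0,"ay":0,"az":0.1},{"x":5,"y":135,"z":0,"ax":0,"ay":0,"az":0.18},{"x":7,"y":180,"z":0,"ax":0,"ay":0,"az":0.18},{"x":8,"y":220,"z":0,"ax":0,"ay":0,"az":0.18},{"x":9,"y":250,"z":0,"ax":0,"ay":0,"az":0.18},{"x":9,"y":266,"z":0,"ax":0,"ay":0,"az":0.18},{"x":9,"y":266,"z":0,"ax":0,"ay":0,"az":0.18},{"x":9,"y":266,"z":0,"ax":0,"ay":0,"az":0.18},{"x":9,"y":266,"z":0,"ax":0,"ay":0,"az":0.18}]' 255 50
cat > look2.py <<'E'
from h import *
import sys
c,s=wrist(sys.argv[1]);print(s['ee_pos'],s['eef_rot'],s['joint_positions'])
P=pts(c); x,y,z=s['ee_pos']
near=(np.hypot(P[...,0]-x,P[...,1]-y)<65)&(c['range_z']>0)
for n,lo,hi in (('blade',z-13,z-1),('jaws',109,118),('fl',z-36,z-28)):
    m=near&(P[...,2]>lo)&(P[...,2]<hi); g=P[m]; print(n,len(g))
    if len(g)>10:
        vu=np.argwhere(m); print(g.mean(0).round(1),g.min(0).round(1),g.max(0).round(1),vu.mean(0).round(),cv2.minAreaRect(g[:,:2].astype(np.float32)))
E
python3 look2.py w4
```

```text
time: 6.85
ee_pos: [544.3, 214.7, 245.6]
eef_rot: [180.0, 0.1, 44.1]
contact_force: [0.5, -0.4, -3.8]
opening: 13.3
grasp_force: 49.9
[544.27920238 214.6654869  245.6215329 ] [1.79955969e+02 5.67573068e-02 4.40827313e+01] [-51.19707565  26.89566244  34.31927383  99.46336179 -17.23250123
  59.01497837 -56.69965565]
blade 1665
[566.7 236.3 239.9] [503.  174.6 232.7] [585.9 254.9 244.6] [219. 314.] ((544.2860717773438, 214.6671600341797), (110.52169799804688, 25.163776397705078), 33.469966888427734)
jaws 650
[549.9 226.4 113.7] [527.3 209.9 109. ] [566.7 241.6 115.8] [203. 307.] ((547.055419921875, 221.89352416992188), (23.200397491455078, 33.53614044189453), 44.707244873046875)
fl 3462
[551.8 222.  213.1] [525.9 195.9 209.6] [585.5 254.9 217.6] [252. 314.] ((563.1389770507812, 232.6898193359375), (59.24028396606445, 47.5709114074707), 43.637107849121094)
```

View pics/w4.png

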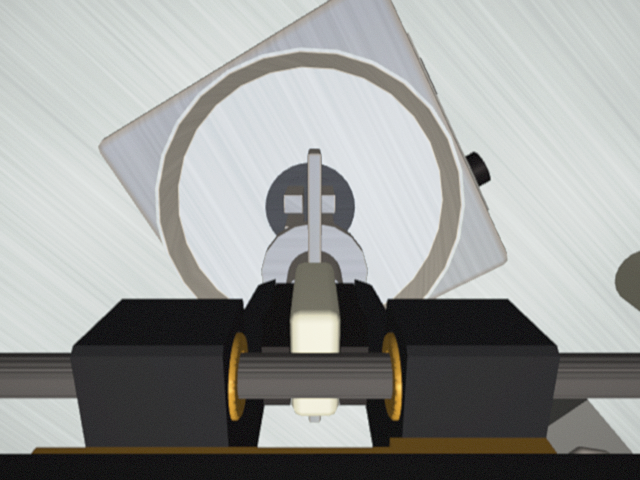

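The held beater hangs straight at (314,265), its blade covering the gap between the front two jaws at (308,203). Next I check how the beater sits in the hand, and settle first because the arm was still arriving.

```bash
python3 -m pendant '[{"x":-0.5,"y":3,"z":-20,"ax":0,"ay":0,"az":0},{"x":-0.5,"y":3,"z":-20,"ax":0,"ay":0,"az":0},{"x":-0.5,"y":3,"z":-20,"ax":0,"ay":0,"az":0},{"x":-0.5,"y":3,"z":-20,"ax":0,"ay":0,"az":0}]' 255 50
cat > look3.py <<'E'
from h import *
from scipy.optimize import least_squares
import sys
c,s=wrist(sys.argv[1]);print(s['ee_pos'],s['eef_rot'])
P=pts(c); p=s['ee_pos']; a=np.radians(s['eef_rot'][2]); d=np.array([np.cos(a),np.sin(a)]); n=np.array([-d[1],d[0]])
q=P[...,:2]-p[:2]; u=q@d; v=q@n; z=P[...,2]-p[2]; ok=c['range_z']>0
m=ok&(u>28)&(u<58)&(abs(v)<8)&(z>-8)&(z<-2)
k=np.polyfit(u[m],v[m],1);print('blade v=',k,'deg',np.degrees(np.arctan(k[0])),'end u',u[m].max(),'z slope',np.polyfit(u[m],z[m],1),m.sum())
m=ok&(u>0)&(u<27)&(abs(v)<27)&(z>-35)&(z<-29)&(np.hypot(u,v)>10)
g=np.stack([u[m],v[m]],1); h=cv2.convexHull(g.astype(np.float32))[:,0]; h=h[np.hypot(*h.T)>21]
print('flange c(u,v)',least_squares(lambda x:np.hypot(h[:,0]-x[0],h[:,1]-x[1])-24,[0,0],loss='soft_l1').x,'z',np.polyfit(u[m],z[m],1),np.polyfit(v[m],z[m],1))
m=ok&(abs(P[...,2]-114)<4)&(np.hypot(P[...,0]-543,P[...,1]-218.3)<28)
g=P[m]; print('jaws',cv2.minAreaRect(g[:,:2].astype(np.float32)))
t=np.array([543.0,218.3])-p[:2];print('delta xy',t,'yaw',44.5-s['eef_rot'][2])
E
python3 look3.py w5
```

```text
time: 7.3
ee_pos: [544.1, 219.8, 226.5]
eef_rot: [180.0, -0.0, 44.2]
contact_force: [-0.6, -0.5, -1.9]
opening: 13.6
grasp_force: 50.0
[544.09520688 219.81863141 226.54733634] [ 1.79968018e+02 -4.86959648e-02  4.42244988e+01]
blade v= [-0.00940957  0.2756163 ] deg -0.5391126034609068 end u 56.043518738706624 z slope [-0.00590598 -5.22396126] 1048
flange c(u,v) [-0.03532036  0.01362385] z [-9.28694464e-03 -3.23726867e+01] [ 1.65689712e-03 -3.24796698e+01]
jaws ((551.1182861328125, 225.71990966796875), (12.481772422790527, 33.899742126464844), 43.327266693115234)
delta xy [-1.09520688 -1.51863141] yaw 0.27550123280214933
```

Beater sits centred in the hand, yaw error <1°. Correct and descend to fin level.

```bash
python3 -m pendant '[{"x":-0.9,"y":-1.5,"z":-10,"ax":0,"ay":0,"az":0.012},{"x":-0.9,"y":-1.5,"z":-25,"ax":0,"ay":0,"az":0.012},{"x":-0.9,"y":-1.5,"z":-40,"ax":0,"ay":0,"az":0.012},{"x":-0.9,"y":-1.5,"z":-48,"ax":0,"ay":0,"az":0.012},{"x":-0.9,"y":-1.5,"z":-50,"ax":0,"ay":0,"az":0.012},{"x":-0.9,"y":-1.5,"z":-50,"ax":0,"ay":0,"az":0.012},{"x":-0.9,"y":-1.5,"z":-50,"ax":0,"ay":0,"az":0.012}]' 255 50; python3 look3.py w6
```

```text
time: 8.05
ee_pos: [543.0, 219.0, 176.1]
eef_rot: [180.0, -0.0, 45.0]
contact_force: [0.0, -0.7, -1.9]
opening: 13.7
grasp_force: 50.0
[543.03946806 219.02091089 176.0869296 ] [ 1.79977930e+02 -3.92918814e-02  4.49653113e+01]
blade v= [-0.00717716  0.19651488] deg -0.4112141392603552 end u 55.98107114255475 z slope [-5.19379307e-03 -5.28261486e+00] 1046
flange c(u,v) [-0.1154107   0.02389728] z [-7.26362755e-03 -3.23979037e+01] [ 2.42490155e-03 -3.24811435e+01]
jaws ((554.1327514648438, 228.63356018066406), (4.121541976928711, 33.613651275634766), 42.824317932128906)
delta xy [-0.03946806 -0.72091089] yaw -0.4653112969651332
```

```bash
python3 -m pendant '[{"x":0,"y":-0.5,"z":0,"ax":0,"ay":0,"az":0},{"x":0,"y":-0.5,"z":-5,"ax":0,"ay":0,"az":0},{"x":0,"y":-0.5,"z":-10,"ax":0,"ay":0,"az":0},{"x":0,"y":-0.5,"z":-14,"ax":0,"ay":0,"az":0},{"x":0,"y":-0.5,"z":-18,"ax":0,"ay":0,"az":0},{"x":0,"y":-0.5,"z":-18,"ax":0,"ay":0,"az":0},{"x":0,"y":-0.5,"z":-18,"ax":0,"ay":0,"az":0}]' 255 50
```

```text
time: 8.8
ee_pos: [542.6, 218.4, 157.6]
eef_rot: [180.0, 0.0, 45.0]
contact_force: [0.5, 0.6, -3.5]
opening: 13.7
grasp_force: 50.0
```

No resistance at 12 mm below fin entry, so the fins are in the slots. Push home and in.

```bash
python3 -m pendant '[{"x":0,"y":0,"z":-2,"ax":0,"ay":0,"az":0},{"x":0,"y":0,"z":-4,"ax":0,"ay":0,"az":0},{"x":0,"y":0,"z":-6,"ax":0,"ay":0,"az":0},{"x":0,"y":0,"z":-8,"ax":0,"ay":0,"az":0},{"x":0,"y":0,"z":-10,"ax":0,"ay":0,"az":0},{"x":0,"y":0,"z":-11.5,"ax":0,"ay":0,"az":0},{"x":0,"y":0,"z":-11.5,"ax":0,"ay":0,"az":0},{"x":0,"y":0,"z":-11.5,"ax":0,"ay":0,"az":0},{"x":0,"y":0,"z":-11.5,"ax":0,"ay":0,"az":0}]' 255 50; python3 look3.py w7
```

```text
time: 9.7
ee_pos: [543.0, 218.6, 147.3]
eef_rot: [-180.0, -0.1, 45.0]
contact_force: [-3.8, -0.8, 9.8]
opening: 13.7
grasp_force: 50.0
[543.03081872 218.62121638 147.28958115] [-1.79988801e+02 -6.11730730e-02  4.49660887e+01]
blade v= [-0.00718804  0.15205809] deg -0.4118371633779543 end u 56.0527734760258 z slope [-9.55040835e-05 -5.57886390e+00] 1050
flange c(u,v) [-0.22503828  0.05346438] z [-1.22140667e-02 -3.23271409e+01] [ 1.08993340e-03 -3.24668024e+01]
jaws ((550.0206298828125, 225.62115478515625), (27.099567413330078, 47.573238372802734), 44.935482025146484)
delta xy [-0.03081872 -0.32121638] yaw -0.4660886746438422
```

View pics/w7.png

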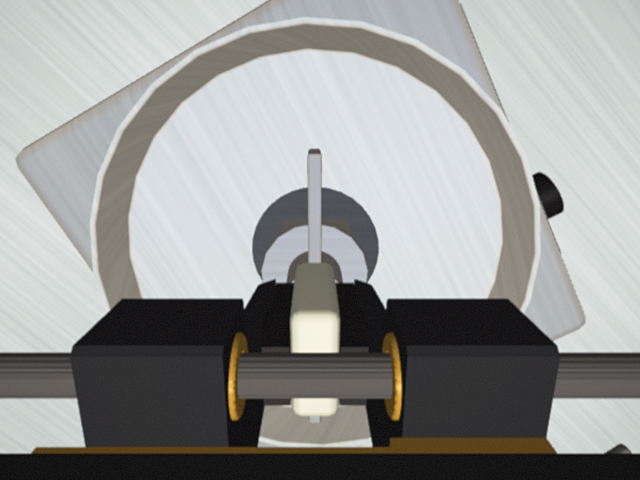

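```bash
python3 -m pendant '[{"x":0,"y":0,"z":0,"ax":0,"ay":0,"az":0},{"x":0,"y":0,"z":0,"ax":0,"ay":0,"az":0},{"x":0,"y":0,"z":0,"ax":0,"ay":0,"az":0},{"x":0,"y":0,"z":0,"ax":0,"ay":0,"az":0},{"x":0,"y":0,"z":0,"ax":0,"ay":0,"az":0}]'
```

```text
time: 10.25
ee_pos: [543.0, 218.7, 147.3]
eef_rot: [-180.0, -0.1, 45.0]
contact_force: [-3.2, -0.3, 10.0]
opening: 13.5
grasp_force: 50.0
```

The flange at (314,250) covers the jaws, centred on the coupling's dark disc. The beater is pressed in about 6.7 mm and holding steady, so I'm handing in.

```bash
python3 -c "
from rig import close_job;print(close_job())"
```

```text
the job is handed in; nothing more can be done
None
```

The two-bladed beater is fully home on the coupling, still held by its grip, with the coupling pushed in by an estimated 6.7 mm of its 10 mm; I handed the job in at about 10 s, and the hand-in gave no verdict.

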